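# Set a straightedge against two stops and lay a test block to it

### The arm

A 6-joint arm with a two-finger parallel gripper is mounted at the origin on the work surface. World frame = base frame: x ahead of the robot, y to its left, z up, the work surface at z = 0. Lengths are in m, angles in rad, forces in N, time in s.
With the tool pointing down it reaches from about 0.35 to 0.85 m from the base axis. Payload 8.1 kg.
Tool frame: the origin (TCP) lies between the finger pads; the fingertips stand 11 mm ahead of it and the grasp point (between the pads) lies 8 mm behind it (tips_ahead is the z of the fingertips in the tool frame, in m); z points along the fingers, y is the line along which they close (so a half turn about z gives the same grasp; the last joint's range is limited). The gripper opens to 93 mm and grips with 3 to 60 N. Pads are 15 mm wide; open, the fingers measure 128 mm over their backs; the gripper's body (75 mm by 188 mm) begins 65 mm behind the grasp point.
Start: joints at [1.077, 0.13, 1.488, -0, 1.523, -0.085], TCP at [0.238, 0.551, 0.23] pointing down, gripper open.
Joint ranges: [-2.96, 2.96], [-0.89, 2.26], [0.02, 2.5], [-1.34, 4.48], [0, 2.73], [-2.66, 2.66]. Speed limits (rad/s): [2.39, 2.39, 2.79, 3.14, 3.14, 3.14].

### API

Orientations are given as a rotation vector (axis times angle).
In Python, from plant import read_state, read_camera, close_job, tips_ahead gives the robot as it stands. The module is installed in compiled form; this text tells all that it offers.
- The arm moves only by the tool move_arm, never from a script. Its argument "plan" is a list of rows, each a list of 7 numbers: the turn, a rotation vector about the tool's x, y, z in units of 6 degrees (1.0 is 6 degrees), then the shift along the tool's x, y, z in units of 25 mm (1.0 is 25 mm), then the finger opening in mm, from 0 to 93. A call has exactly 10 rows; each row shifts and turns the commanded pose from where the row before left it, along the tool's axes as they then stand; what a row does not reach is not made up. A row lasts 1/10 s, in which the tool goes at most 50 mm and 8.59 degrees, less where a joint would pass 70% of its speed; a pose out of reach is approached as far as the arm can. A call is refused whole if a number of a shift passes 1 or a number of a turn 1, either way. A call with a gripper value outside its range is refused whole. The fingers move at their own pace and stop on an object; "force" is the grip in N (left out, the last holds). Time passes only in rows, so rows that do not move let the fingers close, or fill a call up. It gives the time, the measured TCP pose, the force, the opening and the grip force at its end, in the units of the state.
- read_state(): the state, without advancing time (a new reading comes with each control period).
- read_camera(name): name is "scene" or "top" or "wrist"; returns a dict with "frame" (420x560x3 uint8, red, green, blue), "z_map" (420x560 float32, m along the optical axis (not along the pixel's ray), 0 where there is no reading), "fx", "fy", "cx", "cy" (pixels), "rvec" (rotation vector, rad) and "tvec" (3), from world to camera coordinates, as OpenCV has them. Camera axes: x right, y down, z forward; pixel columns grow to the right and rows downward; lengths in m; the calibration is good to about 2 mm. A picture is of the moment at which its call begins.
- close_job(): hands the job in; it is judged then, once.
The state is a dict: "t": time; "q": joint angles; "dq": joint speeds; "joint_torque": joint torques, N m; "tool_pos": TCP position; "orientation": TCP orientation; "force": force on the tool from outside, world axes, zero at the start; "wrist_torque": the same for the moment, N m; "opening": finger opening in m; "gripper_force": force on a finger pad.
Only numpy, scipy, OpenCV 4.12 (cv2) and the standard library are available. Lean on these libraries where they do the work, as an engineer would, in place of code of your own. Each camera call takes 0.05 s, during which the arm holds its last target. There are 200 camera calls.

### The job

Slide the straightedge across the plate until its far edge touches the round noses of both stops at once, and hold it lightly pressed against both for about a second. Then slide the test block up until its long face lies flush against the straightedge's near edge, between the two stops, press it lightly home and let go of everything. Keep both parts flat on the plate, never push harder than about 10 N, and leave the other things alone.

Things in the scene. Friction and masses are not known exactly. Their poses are not given: they have to be found in the camera images.
- plate: Grey steel setting-up plate fixed to the bench, 320 (x) x 420 (y) x 20 mm thick; its top is 20 mm above the bench. Origin: centre of its underside; x points from its near edge to its far edge, z up.
- stop_a: Left-hand stop, fixed on the plate: an upright round steel nose 12 mm in diameter and 24 mm tall on the near side of a dark block of 32 x 30 mm, 24 mm tall, which stands behind it. Origin: on the nose's axis, at the plate's top face. The nose, not the block, is what the straightedge must touch. It does not give.
- stop_b: Right-hand stop, the same as stop_a, about 170 mm from it. The two noses are usually not level with each other, so the line across them is a little askew to the plate.
- straightedge: Loose aluminium straightedge lying on the plate on the robot's side of the stops: a bar 30 mm wide (its x), 240 mm long (its y), 10 mm thick, about 0.3 kg, with a black knob (22 mm across, top 38 mm above the plate) at its middle. Origin: centre of its underside; +x points across it to the long far edge, towards the stops.
- edge_centre (a point): Centre of the straightedge's bar, 5 mm above its underside; same axes. The straightedge drags on the plate with 1 to 3 N and turns about the first nose it meets until it meets the other. Pushed low at its edge it slides flat; pushed hard high on the knob it can tip.
- test_block: Loose plain steel test block lying on the plate on the robot's side of the straightedge: 40 mm deep (its x), 60 mm long (its y), 25 mm tall, about 0.45 kg; it drags with 2 to 4 N. Origin: centre of its underside; +x points across it to the long face that is to meet the straightedge.
- block_centre (a point): Centre of the test block, half-way up (12.5 mm above its underside); same axes.
- puck: Bystander: black specimen puck on the plate, beyond the straightedge between the stops, 30 mm across, 18 mm tall; not part of the job. Origin: its underside or handle.
- gauge: Bystander: small upright steel gauge block on the plate near its left edge, 35 x 12 mm, 30 mm tall; not part of the job. Origin: its underside or handle.
- v_block: Bystander: dark steel V-block on the bench to the left, 70 x 50 mm, 45 mm tall; not part of the job. Origin: its underside or handle.
- loupe: Bystander: steel hand loupe on the bench to the right, 36 mm across, 40 mm tall; not part of the job. Origin: its underside or handle.
- screwdriver: Bystander: screwdriver lying on the bench to the right of the plate; not part of the job. Origin: its underside or handle.
- jar: Bystander: pale jar with a black cap on the bench to the left, 60 mm across, 90 mm tall; not part of the job. Origin: its underside or handle.
- cup: Bystander: paper cup on the bench, to the right, 72 mm across, 90 mm tall; not part of the job. Origin: its underside or handle.
Not all that is in view belongs to the job. Several things have the shape of the straightedge; the one meant has the colours described above.

How it is judged:
On the way, in this order (a step that is already met when the one before it is completed fails the run):
1. the straightedge presses on both stop noses at once (at least 0.8 N on each), for 0.4 s (contact force between straightedge and stop_a above 0.8 N and contact force between straightedge and stop_b above 0.8 N and x of stop_a in the frame of straightedge between 0.019 and 0.0225 m and x of stop_b in the frame of straightedge between 0.019 and 0.0225 m and y of stop_a in the frame of straightedge between 0.03 and 0.118 m and y of stop_b in the frame of straightedge between -0.118 and -0.03 m), for 0.4 s.
2. the test block is pressed (at least 0.8 N) flush against the straightedge while that still lies against both stops (contact force between test_block and straightedge above 0.8 N and x of stop_a in the frame of straightedge between 0.019 and 0.0225 m and x of stop_b in the frame of straightedge between 0.019 and 0.0225 m and y of stop_a in the frame of straightedge between 0.03 and 0.118 m and y of stop_b in the frame of straightedge between -0.118 and -0.03 m and x of test_block in the frame of straightedge between -0.0365 and -0.033 m and angle between the x axis of test_block and the x axis of straightedge, either way round below 0.035 rad and y of test_block in the frame of stop_a below 0 m and y of test_block in the frame of stop_b above 0 m), for 0.2 s.
At the end, for the whole second after the job is handed in: Straightedge flat on the plate, far edge within 1.5 mm of both noses, one either side of its middle (30 mm or more away); test block flat, between the stops, its face within 1.5 mm of the near edge and square within 0.035 rad; both at rest (x of stop_a in the frame of straightedge between 0.019 and 0.0225 m and x of stop_b in the frame of straightedge between 0.019 and 0.0225 m and y of stop_a in the frame of straightedge between 0.03 and 0.118 m and y of stop_b in the frame of straightedge between -0.118 and -0.03 m and x of test_block in the frame of straightedge between -0.0365 and -0.033 m and angle between the x axis of test_block and the x axis of straightedge, either way round below 0.035 rad and y of test_block in the frame of stop_a below 0 m and y of test_block in the frame of stop_b above 0 m and height (world z) of each of straightedge, test_block below 0.0225 m and angle between each of straightedge, test_block's own z axis and vertical below 0.02 rad and linear speed of each of straightedge, test_block below 0.01 m/s); the robot touches nothing.
It fails at once if more than 15 N between the straightedge and a stop (contact force between straightedge and stop_a above 15 N or contact force between straightedge and stop_b above 15 N).
It fails at once if more than 15 N between the test block and the straightedge (contact force between test_block and straightedge above 15 N).
It fails at once if the straightedge or the test block is lifted or tipped off the plate (10 mm or 0.2 rad) (height (world z) of any of straightedge, test_block above 0.03 m or angle between any of straightedge, test_block's own z axis and vertical above 0.2 rad).
It fails at once if a bystander is moved by more than 15 mm (distance of any of puck, gauge, v_block, loupe, screwdriver, jar, cup from where it was at the start of the episode above 0.015 m).
It also fails if it takes over 72 s, if anything falls off the work surface, if the arm or the gripper's body presses on something with over 40 N, if the wrist force passes 120 N, or if a joint passes its speed limit or range.

## Working session

There is one attempt and no reset: what is moved stays moved. The work goes in short steps, Python scripts to look and compute and a tool call to move; the robot and the scene stay as the last step left them, time stands still between calls to the robot, and variables do not carry over. Pictures are saved under pics/ and viewed, at most 10 in all, crops included, and the job is handed in when it is done.

Besides the shell and the picture viewer there is one more tool, called after "Request:" as name(argument=value, ...), one argument or row to a line, values as JSON. move_arm: Moves the arm, as the interface text tells. Its arguments: {"type":"object","properties":{"plan":{"type":"array","items":{"type":"array","items":{"type":"number"}}},"force":{"type":"number"}},"required":["plan"]}

```bash
mkdir -p pics; cat > h.py <<'E'
import numpy as np, cv2
from plant import *
def cam(n):
    c=read_camera(n); R,_=cv2.Rodrigues(np.array(c['rvec'],float)); c['R']=R; c['t']=np.array(c['tvec'],float).ravel(); return c
def cloud(c):
    z=c['z_map']; v,u=np.mgrid[:z.shape[0],:z.shape[1]]
    p=np.stack([(u-c['cx'])/c['fx']*z,(v-c['cy'])/c['fy']*z,z],-1)
    return (p-c['t'])@c['R']   # world, HxWx3
def ray(c,u,v,h):
    d=c['R'].T@np.array([(u-c['cx'])/c['fx'],(v-c['cy'])/c['fy'],1]); o=-c['R'].T@c['t']
    return o+d*(h-o[2])/d[2]
def save(c,n): cv2.imwrite('pics/'+n+'.png',c['frame'][:,:,::-1])
E
python3 - <<'E'
from h import *
s=read_state(); print({k:np.round(v,3) for k,v in s.items()}, tips_ahead)
a=cam('top'); b=cam('scene')
cv2.imwrite('pics/a.png',a['frame'][:,:,::-1]); save(b,'b')
print(-a['R'].T@a['t'],-b['R'].T@b['t'],a['fx'],(a['z_map']>0).mean())
E
```

```text
{'t': np.float64(0.0), 'q': array([ 1.077,  0.131,  1.489,  0.   ,  1.523, -0.085]), 'dq': array([0.   , 0.   , 0.001, 0.001, 0.001, 0.002]), 'joint_torque': array([ 1.0000e-03, -5.5986e+01, -4.9174e+01,  7.7000e-02,  3.6000e-02,
       -0.0000e+00]), 'tool_pos': array([0.238, 0.55 , 0.229]), 'orientation': array([-6.380e-01, -3.076e+00,  3.000e-03]), 'force': array([-0.462, -0.325, -0.649]), 'wrist_torque': array([ 0.039, -0.046, -0.012]), 'gripper_force': np.float64(0.0), 'opening': np.float64(0.093)} 0.011
[0.25824761 0.02016662 1.76456357] [0.98068658 0.82168189 1.14764992] 537.0429643261023 0.9960416666666667
```

View pics/a.png

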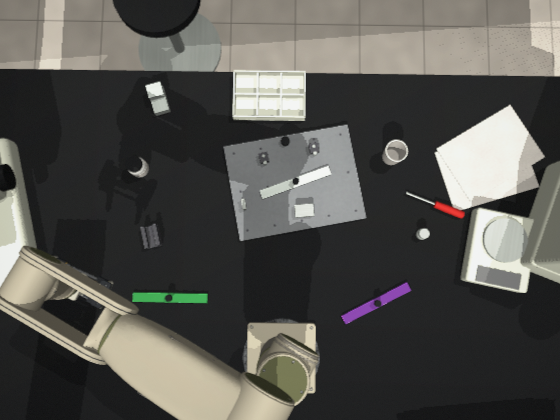

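View pics/b.png

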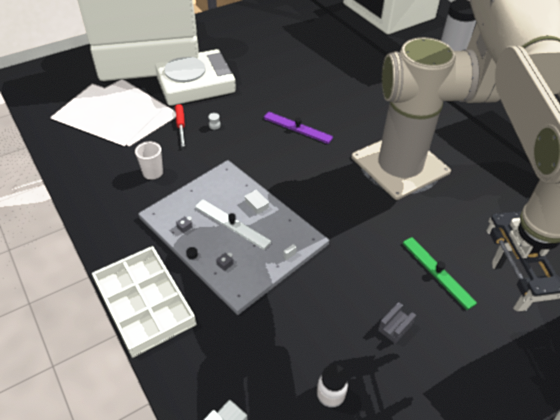

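Look-alikes in the top view are the bare aluminium bar on the plate (295,182), a green bar (170,298) and a purple bar (377,303). The aluminium one with the black knob on the plate fits the description. In the scene view it is at (232,222). The noses are near (263,157) and (314,147) in top, the test block at (304,210), the puck at (285,141) and the gauge at (242,203).

```bash
cat >> h.py <<'E'
def rects(c,lo,hi,amin=60,roi=None,bright=None):
    P=cloud(c); m=((P[...,2]>lo)&(P[...,2]<hi)&(c['z_map']>0))
    if roi: m&=(P[...,0]>roi[0])&(P[...,0]<roi[1])&(P[...,1]>roi[2])&(P[...,1]<roi[3])
    if bright: m&=(c['frame'].min(-1)>bright)
    n,l,st,ce=cv2.connectedComponentsWithStats(m.astype(np.uint8))
    for i in range(1,n):
        if st[i,4]<amin: continue
        q=P[l==i]; r=cv2.minAreaRect((q[:,:2]*1000).astype(np.float32))
        print('px',ce[i].round(),'n',st[i,4],'c',np.round(r[0],1),'size',np.round(r[1],1),'ang',round(r[2],2),'z',np.percentile(q[:,2],[5,50,95]).round(4))
E
python3 - <<'E'
from h import *
a=cam('top'); roi=(.3,.85,-.3,.3)
P=cloud(a)
print(P[190,260],P[230,280])
for lo,hi in((.026,.036),(.036,.07),(.014,.026)): print(lo); rects(a,lo,hi,12,roi)
f=cv2.resize(a['frame'][115:245,215:375],None,fx=5,fy=4.6,interpolation=cv2.INTER_CUBIC)
f=cv2.resize(a['frame'][120:245,215:375],(800,600),interpolation=cv2.INTER_CUBIC)
cv2.imwrite('pics/c.png',f[:,:,::-1])
E
```

```text
[0.53555185 0.07279174 0.02490411] [0.40513705 0.00561494 0.02284539]
0.026
px [257. 108.] n 18 c [811.5  85.5] size [44.5  3.5] ang 0.98 z [0.0281 0.0322 0.035 ]
px [241. 117.] n 13 c [781.3 141.3] size [30.5  6.7] ang 88.17 z [0.0279 0.0314 0.0355]
px [297. 118.] n 12 c [780.7 -46. ] size [ 6.5 26.6] ang 2.06 z [0.0268 0.0329 0.0352]
px [284. 144.] n 19 c [689.5  -5.5] size [33.6 13.9] ang 31.85 z [0.0263 0.0305 0.0349]
px [295. 183.] n 508 c [563.9 -46. ] size [ 46.8 245.6] ang 18.52 z [0.0266 0.0305 0.0351]
0.036
px [303. 111.] n 38 c [803.9 -69. ] size [18.7 56.6] ang 72.69 z [0.0376 0.0409 0.0461]
px [236. 114.] n 26 c [786.  158.1] size [40.1 20.2] ang 48.37 z [0.0365 0.0394 0.0458]
px [267. 116.] n 69 c [779.9  56.7] size [  7.6 152.2] ang 0.09 z [0.0366 0.0409 0.0464]
px [294. 117.] n 13 c [779.1 -35.9] size [ 7.  19.7] ang 7.47 z [0.0368 0.0403 0.0467]
px [286. 140.] n 43 c [700.   -7.8] size [25.5 28.5] ang 46.76 z [0.0369 0.0402 0.0459]
px [314. 148.] n 98 c [ 672.5 -103.5] size [40.2 31.4] ang 15.34 z [0.0381 0.0436 0.049 ]
px [264. 158.] n 98 c [638.5  60.9] size [40.9 30. ] ang 14.7 z [0.0379 0.0434 0.0508]
px [296. 181.] n 44 c [561.7 -43.5] size [21.4 20.9] ang 19.49 z [0.0379 0.0559 0.0609]
px [244. 204.] n 42 c [486.1 123.9] size [33.6 11.8] ang 9.19 z [0.0403 0.0481 0.0573]
px [304. 210.] n 226 c [469.1 -71.8] size [40.7 59.7] ang 6.25 z [0.0385 0.0448 0.0513]
0.014
px [245. 118.] n 34 c [778.9 126.9] size [73.5  5.1] ang 89.4 z [0.015  0.0189 0.0255]
px [272. 119.] n 37 c [777.8  35.2] size [90.1  4.4] ang 89.63 z [0.0148 0.0208 0.0243]
px [295. 183.] n 9218 c [565.9 -40.4] size [321.4 420.7] ang 11.16 z [0.0151 0.0202 0.025 ]
```

View pics/c.png

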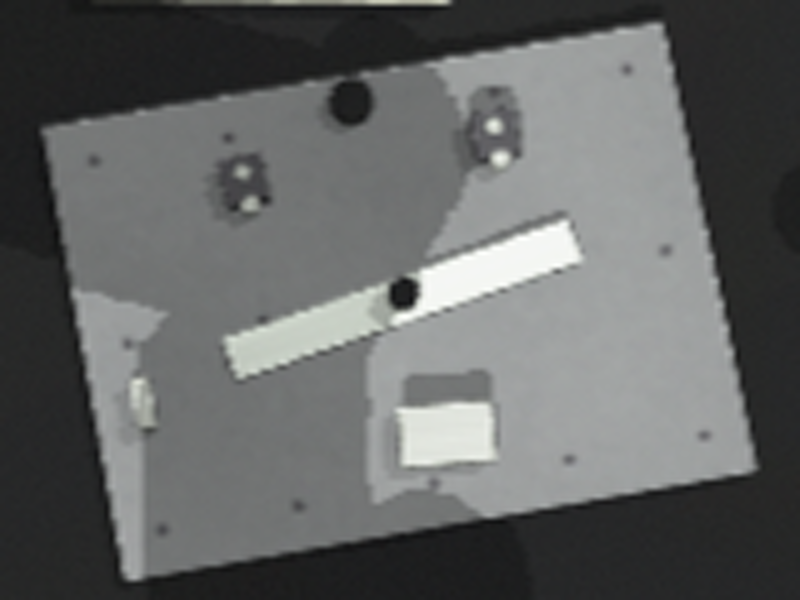

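The crop shows the bare aluminium bar, with its black knob at (403,293), lying alone on the plate. The noses are the pale discs at (250,203) and (498,157), and the test block is at (445,433). The choice is confirmed. I'll swing over the plate next.

Request:
move_arm(
  plan=[
    [0,0,0,-1,-0.85,0,93],
    [0,0,0,-1,-0.85,0,93],
    [0,0,0,-1,-0.85,0,93],
    [0,0,0,-1,-0.85,0,93],
    [0,0,0,-1,-0.85,0,93],
    [0,0,0,-1,-0.85,0,93],
    [0,0,0,-1,-0.85,0,93],
    [0,0,0,-1,-0.85,0,93],
    [0,0,0,-1,-0.85,0,93],
    [0,0,0,-1,-0.85,0,93],
  ],
)

```text
t: 1.15
tool_pos: [0.3837, 0.2549, 0.2295]
orientation: [-0.637, -3.076, 0.0]
force: [0.5, 1.0, -1.0]
opening: 0.0928
gripper_force: 0.0
```

Request:
move_arm(
  plan=[
    [0,0,0,-1,-0.85,0,60],
    [0,0,0,-1,-0.85,0,60],
    [0,0,0,-1,-0.85,0,60],
    [0,0,0,-1,-0.85,0,60],
    [0,0,0,-1,-0.85,0,60],
    [0,0,0,-1,-0.85,0,60],
    [0,0,0,-1,-0.85,0,60],
    [0,0,0,-1,-0.85,0,60],
    [0,0,0,-1,-0.85,0,60],
    [0,0,0,-1,-0.85,0,60],
  ],
)

```text
t: 2.15
tool_pos: [0.5286, -0.0395, 0.2293]
orientation: [-0.638, -3.076, -0.0]
force: [0.1, 0.8, 0.9]
opening: 0.0598
gripper_force: 0.0
```

Request:
move_arm(
  plan=[
    [0,0,-0.8,0,0,0,60],
    [0,0,-0.8,0,0,0,60],
    [0,0,-0.8,0,0,0,60],
    [0,0,-0.8,0,0,0,60],
    [0,0,-0.8,0,0,0,60],
    [0,0,-0.8,0,0,0,60],
    [0,0,-0.8,0,0,0,60],
    [0,0,-0.8,0,0,0,60],
    [0,0,-0.6,0,0,0,60],
    [0,0,0,0,0,0,60],
  ],
)

```text
t: 3.15
tool_pos: [0.5282, -0.0381, 0.2293]
orientation: [0.508, -3.1, -0.0]
force: [0.2, -0.1, -0.2]
opening: 0.0601
gripper_force: 0.0
```

```bash
python3 - <<'E'
from h import *
s=read_state(); R=cv2.Rodrigues(s['orientation'])[0]
print(s['t'],s['tool_pos'].round(4),R.round(3).tolist(),s['q'].round(2),s['opening'],s['force'])
a=cam('wrist'); save(a,'w1'); print((-a['R'].T@a['t']).round(3),a['fx'])
for lo,hi in((.026,.036),(.036,.07)): print(lo); rects(a,lo,hi,60)
E
```

```text
3.15 [ 0.5282 -0.0381  0.2293] [[-0.948, -0.319, -0.001], [-0.319, 0.948, 0.0], [0.001, 0.0, -1.0]] [-0.17 -0.06  1.68 -0.    1.52 -2.06] 0.06014527377527467 [ 0.22130632 -0.09738152 -0.19984833]
[ 0.457 -0.063  0.385] 291.52668692328245
0.026
px [ 17. 202.] n 278 c [ 651.  -340.5] size [56.8 19.9] ang 26.87 z [0.0266 0.031  0.0352]
px [405. 199.] n 110 c [488.5 120.8] size [ 9.6 35.5] ang 83.3 z [0.0268 0.0311 0.0354]
px [263. 214.] n 4105 c [565.2 -40.7] size [ 30.8 240. ] ang 20.91 z [0.0291 0.0306 0.0318]
px [313. 281.] n 79 c [638.4  51.8] size [13.6 38.8] ang 73.04 z [0.0269 0.0317 0.035 ]
px [235. 354.] n 400 c [781.2  -6.9] size [126.9   3.9] ang 89.97 z [0.0265 0.0306 0.0354]
0.036
px [264. 136.] n 1908 c [471.6 -69.4] size [39.9 60. ] ang 5.63 z [0.0444 0.0456 0.0468]
px [  8. 211.] n 730 c [ 653.1 -336.5] size [55.9 19.3] ang 19.44 z [0.0373 0.0492 0.0641]
px [413. 204.] n 460 c [489.1 126. ] size [34.9 12.3] ang 7.89 z [0.0377 0.0499 0.0514]
px [262. 220.] n 312 c [565.1 -41. ] size [20.8 21.4] ang 66.19 z [0.0462 0.0584 0.0598]
px [319. 290.] n 395 c [635.5  59.7] size [28.7 30.4] ang 23.72 z [0.0381 0.0444 0.0459]
px [221. 357.] n 346 c [781.7 -25.1] size [ 28.4 103. ] ang 17.1 z [0.0364 0.0396 0.0412]
```

View pics/w1.png

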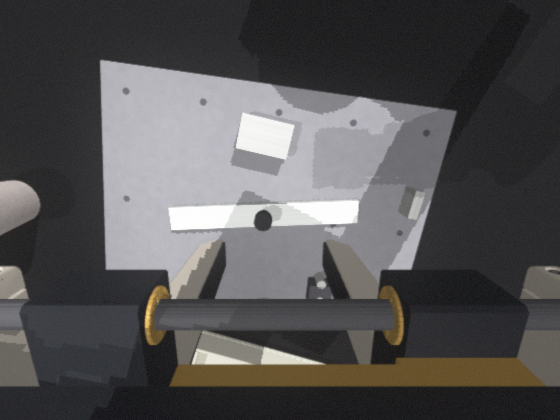

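The wrist view shows the bar with its knob at (263,218), the block at (265,135), the gauge at (412,203) and stop_a at (320,285). The fitted sizes match: 30.8×240 and 39.9×60. I'll go down behind the bar with the fingers 60 mm apart.

Request:
move_arm(
  plan=[
    [0,0,-0.38,0,0,0,60],
    [0,0,0,-0.12,-0.63,0,60],
    [0,0,0,0,0,1,60],
    [0,0,0,0,0,1,60],
    [0,0,0,0,0,1,60],
    [0,0,0,0,0,1,60],
    [0,0,0,0,0,1,60],
    [0,0,0,0,0,1,60],
    [0,0,0,0,0,0.8,60],
    [0,0,0,0,0,0,60],
  ],
)

```text
t: 4.2
tool_pos: [0.5344, -0.0521, 0.0561]
orientation: [0.564, -3.085, -0.003]
force: [-0.2, 0.3, -0.1]
opening: 0.0598
gripper_force: 0.0
```

```bash
python3 - <<'E'
from h import *
s=read_state(); R=cv2.Rodrigues(s['orientation'])[0]
print(s['t'],s['tool_pos'].round(4),R[:,1].round(3),s['force'].round(2),s['wrist_torque'].round(3))
a=cam('wrist'); save(a,'w2')
for lo,hi in((.026,.036),(.036,.07)): print(lo); rects(a,lo,hi,150)
t=cam('top')
for u,v in((265,162.3),(263.4,156),(314.6,152.7),(313.6,146)): print(ray(t,u,v,.044).round(4))
E
```

```text
4.2 [ 0.5344 -0.0521  0.0561] [-0.354  0.935  0.003] [-0.16  0.34 -0.07] [0.081 0.021 0.022]
0.026
px [537. 260.] n 427 c [488.7 120.9] size [11.3 36.2] ang 84.67 z [0.0263 0.0296 0.0353]
px [147. 268.] n 461 c [ 588.7 -129.9] size [11.6 55.7] ang 20.46 z [0.0264 0.0299 0.0313]
px [273. 281.] n 3211 c [562.6 -42. ] size [25.4 82.9] ang 20.56 z [0.0285 0.0305 0.0316]
px [402. 268.] n 547 c [523.8  41.3] size [12.7 57.1] ang 21.22 z [0.0266 0.03   0.0314]
0.036
px [285. 143.] n 7728 c [471.7 -69.2] size [40.3 60.2] ang 5.45 z [0.0445 0.0456 0.0466]
px [213. 254.] n 603 c [543.3 -85.3] size [22.1 10.7] ang 62.74 z [0.0479 0.0597 0.0689]
px [334. 254.] n 602 c [519.7 -22.7] size [10.5 22.1] ang 69.34 z [0.0479 0.06   0.0691]
px [553. 259.] n 193 c [477.9 119.1] size [ 4.2 11.5] ang 88.89 z [0.0365 0.0395 0.0442]
px [275. 291.] n 455 c [559.6 -42.6] size [11.6 21.8] ang 21.28 z [0.0428 0.0511 0.0586]
[0.6241 0.0574 0.044 ]
[0.645 0.063 0.044]
[ 0.6584 -0.1042  0.044 ]
[ 0.6807 -0.1008  0.044 ]
```

View pics/w2.png

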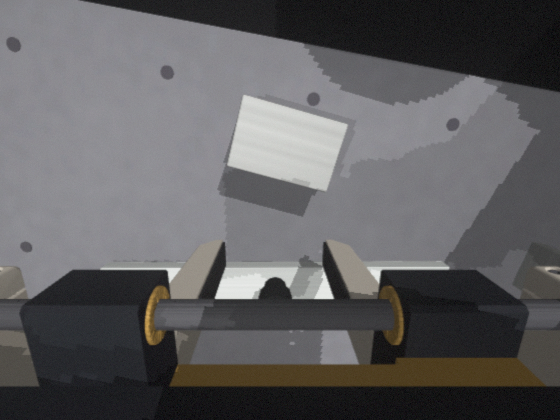

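Request:
move_arm(
  plan=[
    [0,0,0,0,0,0.4,60],
    [0,0,0,0,0,0.4,60],
    [0,0,0,0,0,0,60],
    [0,0,0,-0.1,0,0,60],
    [0,0,0,-0.1,0,0,60],
    [0,0,0,0,0,0,60],
    [0,0,0,0,0,0,60],
    [0,0,0,0,0,0,60],
    [0,0,0,0,0,0,60],
    [0,0,0,0,0,0,60],
  ],
)

```text
t: 5.3
tool_pos: [0.5414, -0.05, 0.0397]
orientation: [-0.569, 3.09, -0.0]
force: [0.4, -0.8, 1.0]
opening: 0.0601
gripper_force: 0.0
```

Request:
move_arm(
  plan=[
    [0,0,0,0,0,0.2,60],
    [0,0,0,-0.06,0,0,60],
    [0,0,0,-0.1,0,0,60],
    [0,0,0.15,-0.12,0,0,60],
    [0,0,0.15,-0.12,0,0,60],
    [0,0,0.15,-0.12,0,0,60],
    [0,0,0.15,-0.12,0,0,60],
    [0,0,0.15,-0.12,0,0,60],
    [0,0,0.15,-0.12,0,0,60],
    [0,0,0.15,-0.12,0,0,60],
  ],
)

```text
t: 6.3
tool_pos: [0.5654, -0.042, 0.0347]
orientation: [-0.396, 3.117, -0.0]
force: [-0.5, -0.6, -0.1]
opening: 0.06
gripper_force: 0.6
```

```bash
cat > st.py <<'E'
from h import *
s=read_state(); R=cv2.Rodrigues(s['orientation'])[0]
print(round(s['t'],2),s['tool_pos'].round(4),'yaw',np.degrees(np.arctan2(-R[0,1],R[1,1])).round(2),s['force'].round(2),s['wrist_torque'].round(3))
a=cam('wrist')
for lo,hi in((.026,.034),(.036,.07)): rects(a,lo,hi,150,(.4,.75,-.2,.2))
E
python3 st.py
```

```text
6.3 [ 0.5654 -0.042   0.0347] yaw 14.48 [-0.51 -0.62 -0.07] [0.011 0.233 0.035]
px [273. 280.] n 3302 c [575.7 -41. ] size [38.5 85.9] ang 14.42 z [0.0275 0.0305 0.0319]
px [145. 271.] n 239 c [ 597.9 -125.3] size [ 8.4 59.7] ang 8.45 z [0.0261 0.0275 0.031 ]
px [403. 270.] n 243 c [554.6  47. ] size [ 8.1 61.9] ang 17.53 z [0.0261 0.0277 0.0309]
px [268.  72.] n 12355 c [471.4 -69.4] size [40.4 60.4] ang 5.56 z [0.0444 0.0456 0.0467]
px [204. 267.] n 1271 c [570.6 -76.4] size [23.2 12.2] ang 59.44 z [0.0385 0.0559 0.0687]
px [343. 267.] n 1272 c [553.6 -10.5] size [11.6 23.2] ang 60.7 z [0.0384 0.0559 0.0687]
px [275. 294.] n 279 c [581.  -37.2] size [ 6.9 19. ] ang 13.23 z [0.037  0.0462 0.0514]
px [276. 334.] n 264 c [597.  -33.4] size [ 7.7 18.7] ang 12.72 z [0.0577 0.0586 0.0593]
```

Request:
move_arm(
  plan=[
    [0,0,0.16,-0.12,0,0,60],
    [0,0,0.16,-0.12,0,0,60],
    [0,0,0.15,-0.12,0,0,60],
    [0,0,0,-0.12,0,0,60],
    [0,0,0,-0.12,0,0,60],
    [0,0,0,-0.12,0,0,60],
    [0,0,0,-0.12,0,0,60],
    [0,0,0,-0.1,0,0,60],
    [0,0,0,-0.06,0,0,60],
    [0,0,0,0,0,0,60],
  ],
)

```text
t: 7.35
tool_pos: [0.5899, -0.0366, 0.0347]
orientation: [-0.321, 3.125, -0.0]
force: [-0.5, -0.1, 1.0]
opening: 0.0604
gripper_force: 0.0
```

```bash
python3 st.py; python3 - <<'E'
from h import *
for n in('top','scene'):
    a=cam(n); P=cloud(a)
    m=(P[...,0]>.57)&(P[...,0]<.72)&(P[...,1]>-.17)&(P[...,1]<.12)&(P[...,2]>.01)
    v,u=np.where(m); y0,y1,x0,x1=v.min(),v.max(),u.min(),u.max(); print(n,x0,y0,x1-x0,y1-y0)
    f=a['frame'][y0:y1,x0:x1]; k=400/f.shape[1]; f=cv2.resize(f,(400,int(f.shape[0]*k)),interpolation=cv2.INTER_CUBIC)
    f=cv2.copyMakeBorder(f[:600],0,600-min(600,f.shape[0]),0,0,0); g=f if n=='top' else np.hstack([g,f])
cv2.imwrite('pics/d.png',g[:,:,::-1])
E
```

```text
7.35 [ 0.5899 -0.0366  0.0347] yaw 11.74 [-0.47 -0.07  0.98] [ 0.04   0.014 -0.   ]
px [254.  69.] n 336 c [491.4 -67.1] size [ 0.8 59. ] ang 5.55 z [0.0264 0.0302 0.0336]
px [273. 279.] n 3307 c [599.8 -35.2] size [38.3 87.1] ang 11.94 z [0.0276 0.0305 0.0319]
px [146. 271.] n 239 c [ 620.7 -120.7] size [ 7.9 60.8] ang 11.51 z [0.0262 0.0277 0.031 ]
px [402. 270.] n 242 c [584.6  52.8] size [ 7.7 62.4] ang 11.98 z [0.0262 0.0275 0.0309]
px [258.  33.] n 9036 c [477.8 -68.7] size [28.1 60.4] ang 5.84 z [0.0438 0.0455 0.0467]
px [204. 267.] n 1279 c [593.4 -71.3] size [23.1 11.3] ang 56.11 z [0.0384 0.0558 0.0688]
px [343. 267.] n 1266 c [579.5  -4.5] size [11.6 23. ] ang 57.17 z [0.0384 0.0559 0.0687]
px [275. 294.] n 281 c [605.9 -32.5] size [ 6. 19.] ang 9.2 z [0.0369 0.046  0.0515]
px [276. 334.] n 268 c [621.2 -29.6] size [ 7.3 18.8] ang 12.57 z [0.0577 0.0586 0.0595]
top 246 125 88 56
scene 159 79 100 211
```

View pics/d.png

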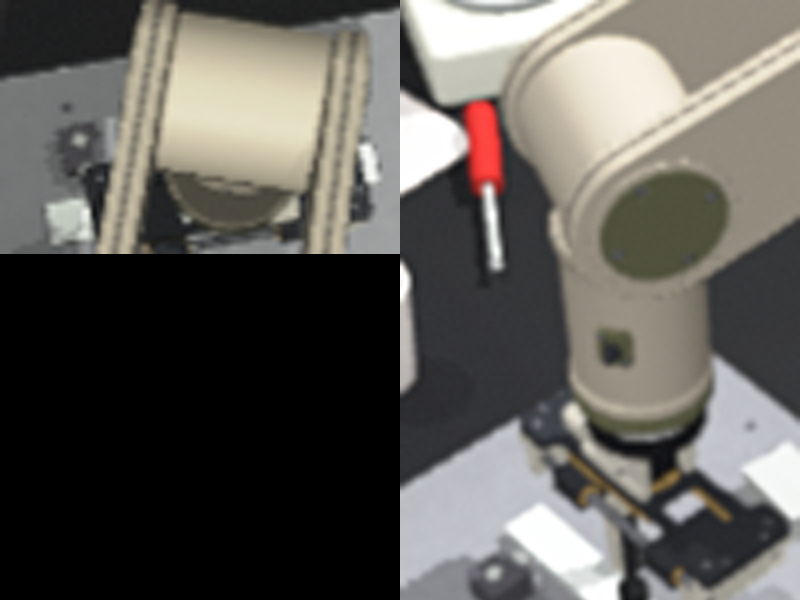

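The crop shows the bar's left end (65,220) just in front of stop_a's nose (80,140), a small gap left. I'll advance a bit, back off, close the fingers, then press at the middle.

Request:
move_arm(
  plan=[
    [0,0,0,-0.1,0,0,60],
    [0,0,0,-0.1,0,0,60],
    [0,0,0,-0.08,0,0,60],
    [0,0,0,0,0,0,60],
    [0,0,0,0.15,0,0,60],
    [0,0,0,0.1,0,0,0],
    [0,0,0,0,0,0,0],
    [0,0,0,0,0,0,0],
    [0,0,0,0,0,0,0],
    [0,0,0,0,0,0,0],
  ],
)

```text
t: 8.5
tool_pos: [0.5904, -0.0365, 0.0347]
orientation: [-0.321, 3.125, -0.0]
force: [0.3, -0.9, -0.2]
opening: 0.0246
gripper_force: 0.0
```

```bash
python3 st.py
```

```text
8.5 [ 0.5904 -0.0365  0.0347] yaw 11.74 [ 0.33 -0.91 -0.23] [ 0.069 -0.043 -0.006]
px [254.  68.] n 337 c [491.4 -67.2] size [ 0.5 58.3] ang 5.57 z [0.0265 0.03   0.0336]
px [ 99. 287.] n 684 c [ 634.1 -136.4] size [13.7 25.5] ang 10.57 z [0.0271 0.0303 0.0314]
px [273. 288.] n 919 c [612.4 -32.5] size [13.4 29.4] ang 11.28 z [0.0274 0.0305 0.032 ]
px [450. 287.] n 755 c [590.5  72.3] size [13.2 28.2] ang 11.78 z [0.0269 0.0304 0.0314]
px [258.  32.] n 8917 c [478.1 -68.6] size [27.6 60.2] ang 5.89 z [0.0437 0.0455 0.0467]
px [238. 264.] n 950 c [590.4 -53.7] size [23. 11.] ang 54.7 z [0.0382 0.0543 0.068 ]
px [309. 264.] n 947 c [583.5 -21.8] size [11.1 22.8] ang 57.05 z [0.0382 0.0545 0.0681]
px [276. 338.] n 659 c [624.9 -28.7] size [13.5 21.4] ang 10.13 z [0.0577 0.0586 0.0595]
```

Request:
move_arm(
  plan=[
    [0,0,0,0,0,0,0],
    [0,0,0,-0.08,0,0,0],
    [0,0,0,-0.08,0,0,0],
    [0,0,0,-0.06,0,0,0],
    [0,0,0,-0.04,0,0,0],
    [0,0,0,-0.04,0,0,0],
    [0,0,0,-0.04,0,0,0],
    [0,0,0,-0.04,0,0,0],
    [0,0,0,0,0,0,0],
    [0,0,0,0,0,0,0],
  ],
)

```text
t: 9.55
tool_pos: [0.5996, -0.0346, 0.0345]
orientation: [-0.321, 3.125, 0.0]
force: [-0.3, -0.1, 0.6]
opening: 0.0007
gripper_force: 0.5
```

```bash
python3 st.py
```

```text
9.55 [ 0.5996 -0.0346  0.0345] yaw 11.74 [-0.33 -0.11  0.56] [0.012 0.189 0.018]
px [254.  47.] n 488 c [491.5 -67.4] size [ 0.9 59.3] ang 5.55 z [0.0263 0.0302 0.0336]
px [274. 244.] n 202 c [592.1 -36.7] size [ 2.3 28.5] ang 11.7 z [0.0272 0.0308 0.0338]
px [423. 282.] n 2750 c [603.6  38.2] size [ 19.9 100.7] ang 11.36 z [0.0271 0.0304 0.0314]
px [124. 282.] n 2578 c [ 634.7 -109.1] size [20.1 79.4] ang 11.55 z [0.0274 0.0305 0.0315]
px [258.  22.] n 5990 c [482.7 -68.2] size [18.7 60.1] ang 5.73 z [0.0402 0.0455 0.0467]
px [274. 261.] n 1430 c [596.6 -35.7] size [12.1 32. ] ang 11.88 z [0.0379 0.0529 0.0668]
px [136. 348.] n 1141 c [ 668.4 -106. ] size [25.9 22. ] ang 12.31 z [0.0416 0.0445 0.0455]
px [419. 355.] n 2331 c [640.6  63.2] size [40.3 30.9] ang 13.14 z [0.0406 0.0445 0.0469]
```

Request:
move_arm(
  plan=[
    [0,0,0,-0.02,0,0,0],
    [0,0,0,-0.02,0,0,0],
    [0,0,0,-0.02,0,0,0],
    [0,0,0,-0.02,0,0,0],
    [0,0,0,0,0,0,0],
    [0,0,0,0,0,0,0],
    [0,0,0,0,0,0,0],
    [0,0,0,0,0,0,0],
    [0,0,0,0,0,0,0],
    [0,0,0,0,0,0,0],
  ],
)

```text
t: 10.6
tool_pos: [0.6002, -0.0344, 0.0345]
orientation: [0.321, -3.122, -0.0]
force: [-8.7, -2.3, 6.2]
opening: 0.0005
gripper_force: 4.4
```

```bash
python3 st.py
```

```text
10.6 [ 0.6002 -0.0344  0.0345] yaw 11.74 [-8.72 -2.27  6.19] [-0.234  1.523  0.008]
px [255.  46.] n 491 c [491.5 -67.1] size [ 1.1 59. ] ang 5.87 z [0.0266 0.0302 0.0338]
px [274. 244.] n 193 c [592.8 -36.6] size [ 2.4 28.6] ang 11.61 z [0.0269 0.0309 0.0334]
px [123. 282.] n 2578 c [ 636.4 -114.7] size [20.1 68.6] ang 11.24 z [0.0275 0.0305 0.0315]
px [423. 282.] n 2775 c [604.5  38.4] size [ 20.  100.9] ang 11.74 z [0.027  0.0304 0.0314]
px [258.  21.] n 5778 c [483.  -68.1] size [18.1 60.1] ang 5.78 z [0.04   0.0455 0.0467]
px [273. 261.] n 1428 c [597.5 -35.6] size [12.5 32. ] ang 11.62 z [0.0381 0.0527 0.0667]
px [135. 348.] n 1170 c [ 668.7 -106. ] size [26.1 22.1] ang 13.51 z [0.0416 0.0445 0.0455]
px [420. 355.] n 2341 c [640.9  63.5] size [39.5 30.4] ang 13.85 z [0.0406 0.0445 0.0468]
```

The force is 9 N with almost no z moment (0.008 Nm). A bar bearing on one nose could not balance that, so both noses carry it. I'll ease slightly, hold, then back away and lift.

Request:
move_arm(
  plan=[
    [0,0,0,0.01,0,0,0],
    [0,0,0,0,0,0,0],
    [0,0,0,0,0,0,0],
    [0,0,0,0,0,0,0],
    [0,0,0,0,0,0,0],
    [0,0,0,0,0,0,0],
    [0,0,0,0.1,0,0,0],
    [0,0,0,0.3,0,0,0],
    [0,0,0,0.3,0,0,0],
    [0,0,0,0,0,0,0],
  ],
)

```text
t: 11.65
tool_pos: [0.5831, -0.0379, 0.0344]
orientation: [0.321, -3.125, -0.0]
force: [-0.1, -0.7, -0.1]
opening: 0.0001
gripper_force: 0.0
```

Request:
move_arm(
  plan=[
    [0,0,0,0,0,-1,0],
    [0,0,0,0,0,-1,0],
    [0,0,0,0,0,-1,0],
    [0,0,0,0,0,-1,0],
    [0,0,0,0.5,0,-1,25],
    [0,0,0,1,0,-0.5,25],
    [0,0,0,1,0,0,25],
    [0,0,0,1,0,0,25],
    [0,0,0,0,0,0,25],
    [0,0,0,0,0,0,25],
  ],
)

```text
t: 12.65
tool_pos: [0.4987, -0.0557, 0.1725]
orientation: [-0.32, 3.124, -0.0]
force: [0.3, -0.4, -0.6]
opening: 0.0249
gripper_force: 0.0
```

```bash
python3 st.py; python3 - <<'E'
from h import *
a=cam('wrist'); save(a,'w3'); rects(a,.0268,.034,100,(.55,.68,-.18,.12),150)
E
```

```text
12.65 [ 0.4987 -0.0557  0.1725] yaw 11.7 [ 0.34 -0.37 -0.58] [ 0.015 -0.042  0.017]
px [437. 222.] n 152 c [488.4 121.2] size [11.7 36.3] ang 81.74 z [0.0265 0.03   0.0336]
px [273. 296.] n 292 c [612.  -33.1] size [ 6.4 57.1] ang 11.83 z [0.0269 0.0301 0.0314]
px [266. 173.] n 2533 c [471.6 -69.4] size [40.2 60.1] ang 5.54 z [0.0442 0.0456 0.0468]
px [449. 228.] n 679 c [488.8 126.2] size [35.1 13.5] ang 8.83 z [0.0373 0.0496 0.0514]
px [273. 296.] n 233 c [612.4 -32.9] size [ 6.3 57. ] ang 11.64 z [0.0293 0.0305 0.0315]
```

View pics/w3.png

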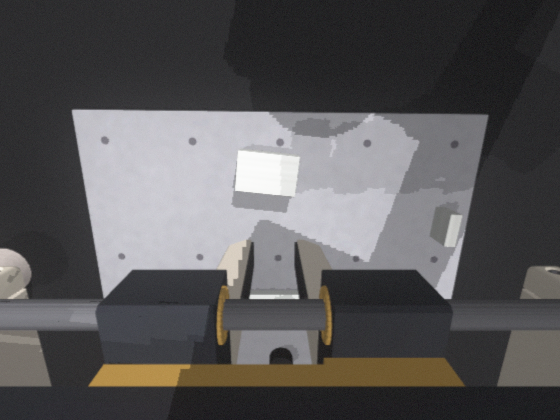

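The wrist view shows the block at (267,173), the bar under the fingers at (273,296) and the gauge at (452,230), all as expected. Next I'll go behind the block.

Request:
move_arm(
  plan=[
    [0,0,0.52,0,0,0,15],
    [0,0,0.51,0,0,0,15],
    [0,0,0,0.88,-0.15,0,15],
    [0,0,0,0.88,-0.15,0,15],
    [0,0,0,0.87,-0.14,0,15],
    [0,0,0,0,0,0,15],
    [0,0,0,0,0,1,15],
    [0,0,0,0,0,1,15],
    [0,0,0,0,0,1,15],
    [0,0,0,0,0,1,15],
  ],
)

```text
t: 13.75
tool_pos: [0.4354, -0.0728, 0.0714]
orientation: [-0.153, 3.137, -0.0]
force: [-0.2, -1.1, -0.4]
opening: 0.0151
gripper_force: 0.0
```

Request:
move_arm(
  plan=[
    [0,0,0,0,0,0.6,15],
    [0,0,0,0,0,0.5,15],
    [0,0,0,0,0,0.4,15],
    [0,0,0,0,0,0,15],
    [0,0,0,0,0,0,15],
    [0,0,0,0,0,0,15],
    [0,0,0,0,0,0,15],
    [0,0,0,0,0,0,15],
    [0,0,0,0,0,0,15],
    [0,0,0,0,0,0,15],
  ],
)

```text
t: 14.75
tool_pos: [0.4342, -0.073, 0.0348]
orientation: [-0.152, 3.138, -0.0]
force: [0.3, -0.0, -0.7]
opening: 0.0149
gripper_force: 0.0
```

```bash
python3 st.py
```

```text
14.75 [ 0.4342 -0.073   0.0348] yaw 5.55 [ 0.27 -0.   -0.71] [0.035 0.013 0.07 ]
px [274. 282.] n 182 c [451.9 -71.8] size [ 1.8 16.5] ang 6.67 z [0.0263 0.0302 0.0338]
px [273. 268.] n 2006 c [439.3 -72.9] size [28.6 46.2] ang 5.43 z [0.0375 0.0509 0.0668]
px [273. 342.] n 1048 c [482.2 -68.7] size [18.4 27.1] ang 5.0 z [0.0447 0.0456 0.0465]
```

Request:
move_arm(
  plan=[
    [0,0,0,-0.15,0,0,15],
    [0,0,0,-0.15,0,0,15],
    [0,0,0,-0.1,0,0,15],
    [0,0,0,-0.1,0,0,15],
    [0,0,0.1,-0.2,0,0,15],
    [0,0,0.1,-0.2,0,0,15],
    [0,0,0.1,-0.2,0,0,15],
    [0,0,0.1,-0.2,0,0,15],
    [0,0,0.1,-0.2,0,0,15],
    [0,0,0.1,-0.2,0,0,15],
  ],
)

```text
t: 15.8
tool_pos: [0.4768, -0.0695, 0.0345]
orientation: [0.052, -3.141, -0.0]
force: [-2.8, 0.4, -0.3]
opening: 0.0149
gripper_force: 1.0
```

```bash
python3 st.py
```

```text
15.8 [ 0.4768 -0.0695  0.0345] yaw 1.91 [-2.79  0.42 -0.35] [ 0.029  0.354 -0.011]
px [274. 256.] n 409 c [477.7 -70.1] size [19.6 41.8] ang 2.21 z [0.0267 0.0304 0.0336]
px [273. 270.] n 2299 c [481.7 -69.9] size [28.1 46.2] ang 1.57 z [0.0379 0.0476 0.0662]
px [274. 337.] n 598 c [521.3 -68.4] size [11.1 25.6] ang 1.69 z [0.0446 0.0455 0.0464]
```

I turned the wrong way: the yaw has to rise to 11.7°. Correcting it during the push.

Request:
move_arm(
  plan=[
    [0,0,-0.16,-0.16,0,0,15],
    [0,0,-0.16,-0.2,0,0,15],
    [0,0,-0.16,-0.2,0,0,15],
    [0,0,-0.16,-0.2,0,0,15],
    [0,0,-0.16,-0.2,0,0,15],
    [0,0,-0.16,-0.2,0,0,15],
    [0,0,-0.16,-0.2,0,0,15],
    [0,0,-0.16,-0.2,0,0,15],
    [0,0,-0.16,-0.2,0,0,15],
    [0,0,-0.16,-0.16,0,0,15],
  ],
)

```text
t: 16.85
tool_pos: [0.5246, -0.0643, 0.0347]
orientation: [-0.319, 3.125, -0.0]
force: [-4.3, -1.8, 2.2]
opening: 0.0148
gripper_force: 2.0
```

```bash
python3 st.py
```

```text
16.85 [ 0.5246 -0.0643  0.0347] yaw 11.64 [-4.27 -1.8   2.24] [-0.157  0.619 -0.004]
px [274. 256.] n 405 c [525.5 -65.2] size [19.7 41.3] ang 12.26 z [0.0266 0.0306 0.0337]
px [453. 379.] n 486 c [591.4  74.1] size [10.5 24.8] ang 12.5 z [0.0267 0.0301 0.0311]
px [273. 270.] n 2303 c [529.6 -63.9] size [28.4 46.4] ang 11.95 z [0.0381 0.0477 0.0663]
px [273. 337.] n 597 c [568.5 -55.9] size [10.8 25.5] ang 11.93 z [0.0447 0.0456 0.0464]
```

Request:
move_arm(
  plan=[
    [0,0,0,-0.16,0,0,15],
    [0,0,0,-0.16,0,0,15],
    [0,0,0,-0.16,0,0,15],
    [0,0,0,-0.16,0,0,15],
    [0,0,0,-0.16,0,0,15],
    [0,0,0,-0.16,0,0,15],
    [0,0,0,-0.16,0,0,15],
    [0,0,0,-0.12,0,0,15],
    [0,0,0,-0.08,0,0,15],
    [0,0,0,0,0,0,15],
  ],
)

```text
t: 17.9
tool_pos: [0.5569, -0.0576, 0.0346]
orientation: [-0.316, 3.125, -0.0]
force: [-0.0, -0.2, 0.2]
opening: 0.015
gripper_force: 0.2
```

```bash
python3 st.py
```

```text
17.9 [ 0.5569 -0.0576  0.0346] yaw 11.56 [-0.05 -0.15  0.18] [ 0.052  0.117 -0.037]
px [273. 256.] n 402 c [557.9 -57.9] size [20.  42.3] ang 12.41 z [0.0266 0.0304 0.0336]
px [452. 351.] n 2063 c [603.   71.3] size [31.4 36.4] ang 11.85 z [0.0281 0.0304 0.0314]
px [119. 349.] n 215 c [ 643.8 -144.8] size [23.4  5.9] ang 12.74 z [0.0291 0.0304 0.0314]
px [270. 353.] n 809 c [626.5 -44.5] size [17.7 30.4] ang 10.82 z [0.0298 0.0306 0.0318]
px [274. 270.] n 2294 c [561.9 -57.2] size [28.3 46.2] ang 11.63 z [0.0379 0.0478 0.0663]
px [273. 337.] n 596 c [600.8 -49.1] size [11.  25.6] ang 10.18 z [0.0446 0.0456 0.0465]
```

Request:
move_arm(
  plan=[
    [0,0,0,-0.06,0,0,15],
    [0,0,0,-0.06,0,0,15],
    [0,0,0,-0.04,0,0,15],
    [0,0,0,-0.04,0,0,15],
    [0,0,0,-0.03,0,0,15],
    [0,0,0,-0.02,0,0,15],
    [0,0,0,0,0,0,15],
    [0,0,0,0,0,0,15],
    [0,0,0,0,0,0,15],
    [0,0,0,0,0,0,15],
  ],
)

```text
t: 18.95
tool_pos: [0.5627, -0.0565, 0.0347]
orientation: [-0.316, 3.125, -0.0]
force: [-2.6, -2.1, 2.6]
opening: 0.015
gripper_force: 1.6
```

```bash
python3 st.py
```

```text
18.95 [ 0.5627 -0.0565  0.0347] yaw 11.56 [-2.65 -2.1   2.56] [-0.043  0.539  0.051]
px [281. 261.] n 291 c [563.  -49.8] size [15.7 34.2] ang 42.51 z [0.0267 0.0304 0.0337]
px [118. 347.] n 243 c [ 647.3 -144.3] size [27.9  5.6] ang 11.48 z [0.0297 0.0306 0.0315]
px [451. 349.] n 1987 c [607.8  72.5] size [38.2 37. ] ang 12.27 z [0.0295 0.0305 0.0314]
px [267. 354.] n 705 c [631.9 -45.5] size [19.4 26.9] ang 13.23 z [0.0297 0.0306 0.0316]
px [273. 269.] n 2309 c [567.8 -55.9] size [28.8 46.4] ang 11.46 z [0.038  0.0479 0.0664]
px [273. 337.] n 599 c [606.8 -48. ] size [11.4 25.6] ang 11.17 z [0.0447 0.0456 0.0464]
px [290. 356.] n 246 c [619.7 -36.5] size [ 5.2 13.7] ang 51.84 z [0.037  0.0468 0.0534]
```

Request:
move_arm(
  plan=[
    [0,0,0,-0.02,0,0,15],
    [0,0,0,-0.02,0,0,15],
    [0,0,0,-0.01,0,0,15],
    [0,0,0,0,0,0,15],
    [0,0,0,0,0,0,15],
    [0,0,0,0,0,0,15],
    [0,0,0,0,0,0,15],
    [0,0,0,0,0,0,15],
    [0,0,0,0,0,0,15],
    [0,0,0,0,0,0,15],
  ],
)

```text
t: 20.0
tool_pos: [0.5637, -0.0562, 0.0346]
orientation: [0.316, -3.125, -0.0]
force: [-5.2, -1.5, 3.3]
opening: 0.015
gripper_force: 2.5
```

```bash
python3 st.py | head -1
```

```text
20.0 [ 0.5637 -0.0562  0.0346] yaw 11.56 [-5.17 -1.5   3.33] [-0.129  0.791  0.056]
```

Request:
move_arm(
  plan=[
    [0,0,0,-0.02,0,0,15],
    [0,0,0,0,0,0,15],
    [0,0,0,0,0,0,15],
    [0,0,0,0,0,0,15],
    [0,0,0,0,0,0,15],
    [0,0,0,0,0,0,15],
    [0,0,0,0,0,0,15],
    [0,0,0,0,0,0,15],
    [0,0,0,0,0,0,15],
    [0,0,0,0,0,0,15],
  ],
)

```text
t: 21.05
tool_pos: [0.5637, -0.0563, 0.0346]
orientation: [0.316, -3.124, 0.0]
force: [-7.6, -1.4, 5.1]
opening: 0.0149
gripper_force: 3.8
```

```bash
python3 st.py | head -1
```

```text
21.05 [ 0.5637 -0.0563  0.0346] yaw 11.56 [-7.59 -1.45  5.05] [-0.162  1.197  0.048]
```

Blocked at 7.7 N, so the block is seated; the perpendicular distance works out at 35.2 mm against 35. I'll add a small last press, then back away.

Request:
move_arm(
  plan=[
    [0,0,0,-0.006,0,0,15],
    [0,0,0,0,0,0,15],
    [0,0,0,0,0,0,15],
    [0,0,0,0,0,0,15],
    [0,0,0,0.02,0,0,15],
    [0,0,0,0.04,0,0,15],
    [0,0,0,0.2,0,0,15],
    [0,0,0,0.4,0,0,15],
    [0,0,0,0.5,0,0,15],
    [0,0,0,0,0,0,15],
  ],
)

```text
t: 22.1
tool_pos: [0.5344, -0.062, 0.0342]
orientation: [0.316, -3.125, -0.001]
force: [1.3, -0.4, 0.1]
opening: 0.0149
gripper_force: 0.0
```

Request:
move_arm(
  plan=[
    [0,0,0,0.3,0,-1,15],
    [0,0,0,1,0,-1,15],
    [0,0,0,1,0,-1,15],
    [0,0,0,1,0,-1,15],
    [0,0,0,1,0,-1,15],
    [0,0,0,1,0,-1,15],
    [0,0,0,0,0,-1,15],
    [0,0,0,0,0,-1,15],
    [0,0,0,0,0,0,15],
    [0,0,0,0,0,0,15],
  ],
)

```text
t: 23.1
tool_pos: [0.4067, -0.0886, 0.2351]
orientation: [-0.316, 3.124, -0.001]
force: [-0.6, -0.1, -0.9]
opening: 0.0149
gripper_force: 0.0
```

```bash
python3 st.py; python3 - <<'E'
from h import *
a=cam('wrist')
f=cv2.resize(a['frame'][150:420,110:470],(800,600),interpolation=cv2.INTER_CUBIC); cv2.imwrite('pics/w4.png',f[:,:,::-1])
print(read_state()['force'])
E
```

```text
23.1 [ 0.4067 -0.0886  0.2351] yaw 11.55 [-0.61 -0.12 -0.9 ] [0.058 0.006 0.041]
px [265. 340.] n 269 c [635.  -54.3] size [19.4 42.5] ang 15.06 z [0.0295 0.0305 0.0318]
px [421. 280.] n 359 c [488.8 126.5] size [35.5 13.5] ang 9.27 z [0.0378 0.0497 0.0515]
px [279. 341.] n 550 c [620.  -46.1] size [37.8 57.7] ang 10.95 z [0.0441 0.0465 0.059 ]
[-0.0244327   0.13292888 -0.26247019]
```

View pics/w4.png

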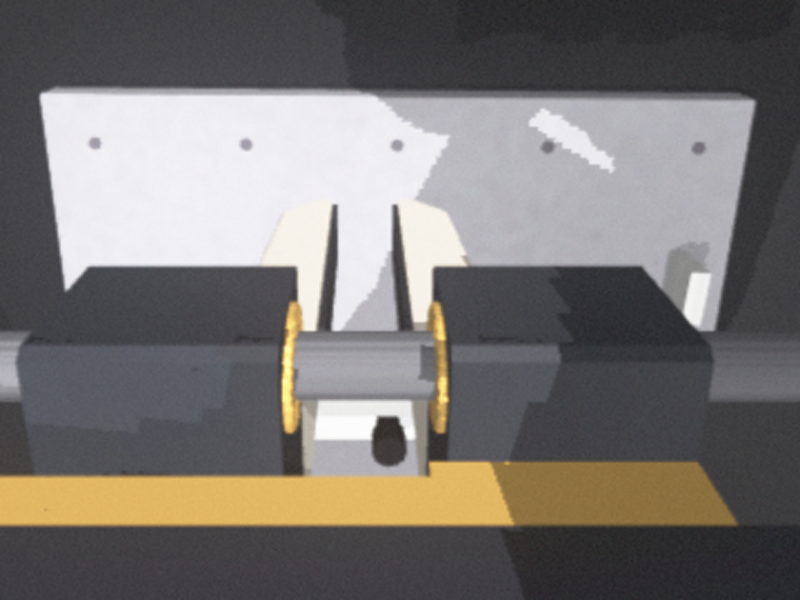

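The wrist view shows only the knob (388,440) and a bit of the block (365,425) between the gripper parts, which is too little. I'll swing the arm left to free the top view.

Request:
move_arm(
  plan=[
    [0,0,0,0,1,-0.5,15],
    [0,0,0,0,1,-0.5,15],
    [0,0,0,0,1,0,15],
    [0,0,0,0,1,0,15],
    [0,0,0,0,1,0,15],
    [0,0,0,-0.3,1,0,15],
    [0,0,0,-0.3,1,0,15],
    [0,0,0,-0.3,1,0,15],
    [0,0,0,-0.3,1,0,15],
    [0,0,0,-0.3,1,0,15],
  ],
)

```text
t: 24.2
tool_pos: [0.3922, 0.165, 0.258]
orientation: [0.317, -3.123, 0.001]
force: [0.6, -0.1, 0.9]
opening: 0.0152
gripper_force: 0.0
```

Request:
move_arm(
  plan=[
    [0,0,0,0,1,0,15],
    [0,0,0,0,1,0,15],
    [0,0,0,0,1,0,15],
    [0,0,0,0,1,0,15],
    [0,0,0,0,1,0,15],
    [0,0,0,0,1,0,15],
    [0,0,0,0,0,0,15],
    [0,0,0,0,0,0,15],
    [0,0,0,0,0,0,15],
    [0,0,0,0,0,0,15],
  ],
)

```text
t: 25.2
tool_pos: [0.363, 0.3101, 0.2593]
orientation: [0.315, -3.125, 0.001]
force: [0.3, 0.3, -0.5]
opening: 0.0149
gripper_force: 0.0
```

```bash
python3 - <<'E'
from h import *
s=read_state(); print(s['t'],s['tool_pos'],s['force'].round(2))
a=cam('top'); roi=(.35,.75,-.25,.15)
for lo,hi in((.026,.036),(.036,.07)): print(lo); rects(a,lo,hi,12,roi)
f=cv2.resize(a['frame'][120:245,215:375],(800,600),interpolation=cv2.INTER_CUBIC)
cv2.imwrite('pics/e.png',f[:,:,::-1])
E
```

```text
25.2 [0.36297368 0.31014724 0.25932182] [ 0.26  0.27 -0.51]
0.026
px [285. 142.] n 26 c [695.6  -8. ] size [22.1 24.1] ang 35.26 z [0.0295 0.0339 0.0357]
px [312. 160.] n 245 c [642.  -94.1] size [ 52.4 114.6] ang 7.8 z [0.0265 0.0306 0.035 ]
px [273. 168.] n 263 c [606.4  32.7] size [ 47.5 129.9] ang 9.07 z [0.0264 0.0304 0.0353]
0.036
px [285. 140.] n 44 c [700.1  -8.5] size [26.8 27. ] ang 35.06 z [0.0371 0.0388 0.0471]
px [314. 148.] n 100 c [ 672.2 -102.8] size [41.5 29.9] ang 10.54 z [0.0375 0.0437 0.0519]
px [264. 158.] n 96 c [635.7  60. ] size [45.9 30.1] ang 12.06 z [0.0379 0.0435 0.0511]
px [298. 171.] n 271 c [601.4 -50.6] size [63.8 59.6] ang 10.59 z [0.0379 0.0463 0.0595]
px [244. 204.] n 44 c [485.3 123.6] size [34.6 11.9] ang 9.52 z [0.0418 0.0498 0.0562]
```

View pics/e.png

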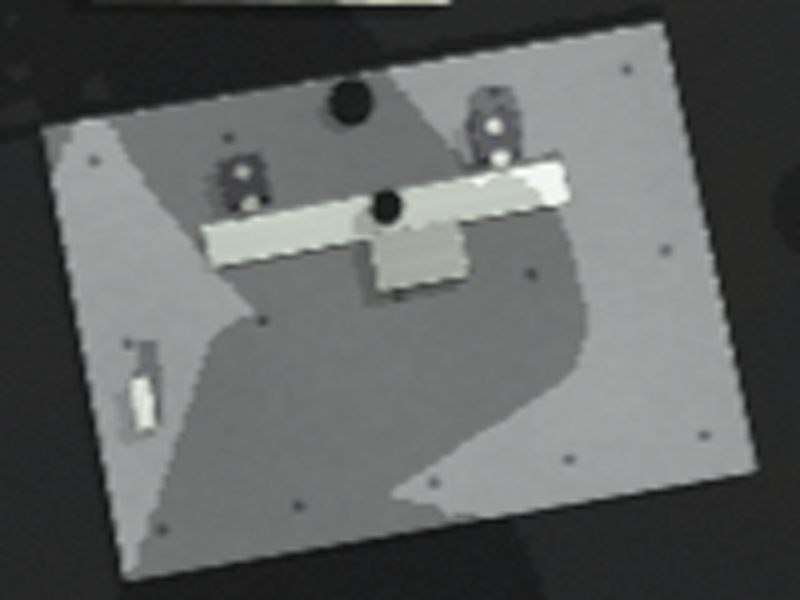

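The final top view shows the bar lying on both noses (250,205) and (498,160). The block at (418,258) is flush to its near edge between the stops. The puck (350,102) and gauge (143,403) have not moved, so I'll hand in.

```bash
python3 -c "
from plant import *; print(close_job())"
```

```text
the job is handed in; nothing more can be done
None
```

I handed the job in at about 25 s of the 72 s. The straightedge lies against both stop noses, with the test block flush on its near edge between them. Pushes read about 9 N at most, except the block's brief final press, which I didn't measure. No result came back, so my checks are the forces and the last top view.

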